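# Show the crack in the plate

### The arm

A 6-joint arm with a two-finger parallel gripper is mounted at the origin on the work surface. World frame = base frame: x ahead of the robot, y to its left, z up, the work surface at z = 0. Lengths are in m, angles in rad, forces in N, time in s.
With the tool pointing down it reaches from about 0.375 to 0.9 m from the base axis. Payload 3.1 kg.
Tool frame: the origin (TCP) lies on the centre line of the jaws, within the pads' length; the fingertips stand 25 mm ahead of it and the grasp point (between the pads) lies 6 mm ahead of it; x points along the fingers, y is the direction in which the jaws open and shut, and the axes are right-handed (so a half turn about x gives the same grasp; the last joint's range is limited). The gripper opens to 87 mm and grips with 3 to 60 N. Pads are 19 mm wide; open, the fingers measure 117 mm over their backs; the gripper's body (75 mm by 190 mm) begins 51 mm behind the grasp point.
Start: joints at [1.02, 0.527, 1.433, -0, 1.181, -0.178], TCP at [0.227, 0.582, 0.248] pointing down, gripper open.
Joint ranges: [-3.08, 3.08], [-0.75, 2.2], [0.22, 2.44], [-1.43, 4.57], [0, 2.65], [-2.85, 2.85]. Speed limits (rad/s): [2.79, 2.79, 3.14, 3.14, 3.14, 3.14].

### API

Orientations are given as a unit quaternion [x, y, z, w].
In Python, from rig import robot gives the robot as it stands. The module is installed in compiled form; this text tells all that it offers.
- The arm moves only by the tool move_arm, never from a script. Its argument "commands" is a list of rows, each a list of 5 numbers: the gripper's target within -1 to 1 (shut at 1, half-way at 0, fully open at -1), then the shift along the tool's x, y, z in mm, then the turn about the tool's x in degrees. A call has 1 to 8 rows; each row is the pose to reach, as a shift and turn from the pose commanded when the call began, along the tool's axes at that moment; what a row does not reach only later rows make up. A row lasts 1/12 s, in which the tool goes at most 41.7 mm and 7.16 degrees, less where a joint would pass 70% of its speed; a pose out of reach is approached as far as the arm can. A call with a gripper value outside its range is refused whole. The fingers move at their own pace and stop on an object; "newtons" is the grip in N (left out, the last holds). Time passes only in rows, so rows that repeat a pose let the fingers close. It gives the time, the measured TCP pose, the force and the opening at its end, in the units of the state.
- robot.get_obs(): the state, without advancing time (a new reading comes with each control period).
- robot.camera(name): name is "side" or "top"; returns a dict with "image" (420x560x3 uint8, red, green, blue), "fx", "fy", "cx", "cy" (pixels), "distortion" ([k1, k2, p1, p2, k3] as OpenCV has them; the pictures are not rectified), "xyz" and "rotation" of the camera in the world. Camera axes: x right, y down, z forward; pixel columns grow to the right and rows downward; lengths in m; the calibration is good to about 2 mm. A picture is of the moment at which its call begins. There is no depth.
- robot.hand_in(): hands the job in, once; it reports no verdict.
Trained networks look in a picture, given as the dict that the camera call returned (one of the last four; its "shot" number tells which), for a name from the list of things; names that differ only in an ending like _2 or _b are one class to them, and where a whole thing is asked for, a point or a joint stands for the part that bears it (a point fixed in the world has none). Each returns a list of dicts, best first, with "p" (0 to 1); they miss things now and then, are a little off and sometimes report something else, mostly with a low value. They report only what shows in the picture. A call takes as long as a camera call. They do not tell look-alikes from the thing itself.
- robot.regions_of(picture, name): "pixels" (420x560 bool, what is visible of it) and "bbox" ([left, top, right, bottom] in pixels, round what is visible of it).
The state is a dict: "time": time; "q": joint angles; "joint_velocities": joint speeds; "joint_torque": joint torques, N m; "position": TCP position; "tool_rot": TCP orientation; "ft_force": force on the tool from outside, world axes, zero at the start; "moment": the same for the moment, N m; "grip_width": finger opening in m.
Only numpy, scipy, OpenCV 4.12 (cv2) and the standard library are available. Lean on these libraries where they do the work, as an engineer would, in place of code of your own. Each camera call takes 0.05 s, during which the arm holds its last target.

### The job

Show the buyer the crack in the painted plate: put your closed fingertips just above the brown chip in the rim and follow the brown crack from there along its whole length to its end inside the plate, keeping less than a finger's breadth (15 mm) above the glaze all along, then draw back clear. Do not press on the plate or shift it, and leave the egg cup and the pill box standing in it, and everything else on the stall, where they are.

Things in the scene. Friction and masses are not known exactly. Their poses are not given: they have to be found in the camera images.
- plate: Loose stoneware plate, off-white with green and blue brushwork, 244 mm across, 1 kg. Origin: centre of underside, on the table; x points to the chip, z up. The rim is a 7 mm round bead, the highest part, 28.5 mm above the table; the lip slopes in to a flat well (radius about 80 mm) 7 mm above the table. The crack is a dark brown line 3 mm wide that curves in an S from the chip, past the centre, into the well.
- crack_0 (a point): Point 0 of the crack, on the glaze: the middle of the chip, a shallow brown patch 15 mm long on top of the rim, where the crack begins. In the plate's frame: x 118, y 0, z 28 mm. Points 0 to 6 lie in order along the crack, about 31 mm apart; straight lines between them stay within 4 mm of it.
- crack_1 (a point): Point 1 of the crack, on the glaze. In the plate's frame: x 92, y 17, z 18 mm.
- crack_2 (a point): Point 2 of the crack, on the glaze. In the plate's frame: x 62, y 26, z 7 mm.
- crack_3 (a point): Point 3 of the crack, on the glaze. In the plate's frame: x 31, y 19, z 7 mm.
- crack_4 (a point): Point 4 of the crack, on the glaze. In the plate's frame: x 4, y 3, z 7 mm.
- crack_5 (a point): Point 5 of the crack, on the glaze. In the plate's frame: x -22, y -15, z 7 mm.
- crack_6 (a point): Point 6 of the crack, on the glaze: the crack's inner end, in the well. In the plate's frame: x -52, y -26, z 7 mm.
- egg_cup: Small blue ceramic egg cup, 42 mm across, 46 mm high, standing loose in the plate's well (its top is 53 mm above the table). Origin at the centre of its underside.
- pill_box: Small round metal pill box, 39 mm across, 19 mm high, lying loose in the plate's well. Origin at the centre of its underside.
- lidded_jar: Blue round jar with a white lid, 88 mm across, 124 mm high, standing loose to the left or right of the plate. Origin at the centre of its underside.
- bangle_a: Brass bangle lying flat, 72 mm across, 10 mm high, loose, nearer the robot than the plate. Origin at the centre of its underside.
- bangle_b: Black bangle lying flat, 74 mm across, 12 mm high, loose, nearer the robot than the plate. Origin at the centre of its underside.
- glasses_case: Brown leather-covered hard glasses case, 66 x 158 x 40 mm high, long side along its y, lying loose to the left or right of the plate. Origin at the centre of its underside.
Mind the look-alikes: they are no part of the job. What is meant by the egg_cup is not yellow, and is the smaller of those in its own colour.

How it is judged:
On the way, in this order (a step that is already met when the one before it is completed fails the run):
1. the closed fingertips are at the chip in the rim, where the crack begins: within 13 mm sideways and no more than about 24 mm above the glaze (horizontal distance between the grasp point and crack_0 below 0.013 m and z of the grasp point in the frame of plate below 0.0715 m), for 0.05 s.
2. the closed fingertips are on point 1 of the crack: within 13 mm sideways and no more than about 24 mm above the glaze (horizontal distance between the grasp point and crack_1 below 0.013 m and z of the grasp point in the frame of plate below 0.0608 m), for 0.05 s.
3. the closed fingertips are on point 2 of the crack: within 13 mm sideways and no more than about 24 mm above the glaze (horizontal distance between the grasp point and crack_2 below 0.013 m and z of the grasp point in the frame of plate below 0.05 m), for 0.05 s.
4. the closed fingertips are on point 3 of the crack: within 13 mm sideways and no more than about 24 mm above the glaze (horizontal distance between the grasp point and crack_3 below 0.013 m and z of the grasp point in the frame of plate below 0.05 m), for 0.05 s.
5. the closed fingertips are on point 4 of the crack: within 13 mm sideways and no more than about 24 mm above the glaze (horizontal distance between the grasp point and crack_4 below 0.013 m and z of the grasp point in the frame of plate below 0.05 m), for 0.05 s.
6. the closed fingertips are on point 5 of the crack: within 13 mm sideways and no more than about 24 mm above the glaze (horizontal distance between the grasp point and crack_5 below 0.013 m and z of the grasp point in the frame of plate below 0.05 m), for 0.05 s.
7. the closed fingertips are at the inner end of the crack: within 13 mm sideways and no more than about 24 mm above the glaze (horizontal distance between the grasp point and crack_6 below 0.013 m and z of the grasp point in the frame of plate below 0.05 m), for 0.05 s.
At the end, for the whole second after the job is handed in: After the whole crack has been followed from the chip to its inner end: the plate, the egg cup and the pill box in it and every other loose thing are upright, at rest and within 10 mm of where they were (distance of each of plate, egg_cup, pill_box, lidded_jar, bangle_a, bangle_b, glasses_case from where it was at the start of the episode below 0.01 m and angle between each of plate, egg_cup, pill_box's own z axis and vertical below 0.05 rad and linear speed of each of plate, egg_cup, pill_box below 0.01 m/s); the robot touches nothing.
It fails at once if the fingers press on the plate with more than 5 N (contact force between the fingers and plate above 5 N).
It fails at once if the plate is shifted by more than 10 mm, tipped by more than 0.1 rad or picked up (centre more than 8 mm up) (distance of plate from where it was at the start of the episode above 0.01 m or angle between plate's own z axis and vertical above 0.1 rad or height (world z) of plate above 0.008 m).
It fails at once if the egg cup or the pill box is moved by more than 10 mm, lifted or knocked over (distance of any of egg_cup, pill_box from where it was at the start of the episode above 0.01 m or angle between any of egg_cup, pill_box's own z axis and vertical above 0.3 rad).
It fails at once if any other loose thing on the stall is moved by more than 10 mm (distance of any of lidded_jar, bangle_a, bangle_b, glasses_case from where it was at the start of the episode above 0.01 m).
It also fails if it takes over 48 s, if anything falls off the work surface, if the arm or the gripper's body presses on something with over 40 N, if the wrist force passes 120 N, or if a joint passes its speed limit or range.

## Working session

There is one attempt and no reset: what is moved stays moved. The work goes in short steps, Python scripts to look and compute and a tool call to move; the robot and the scene stay as the last step left them, time stands still between calls to the robot, and variables do not carry over. Pictures are saved under pics/ and viewed, and the job is handed in when it is done.

Besides the shell and the picture viewer there is one more tool, called by a JSON object that holds its "method" and its "body", one argument or row to a line. move_arm: Moves the arm, as the interface text tells. Its arguments: {"type":"object","properties":{"commands":{"type":"array","items":{"type":"array","items":{"type":"number"}}},"newtons":{"type":"number"}},"required":["commands"]}

```bash
mkdir -p pics; python3 - <<'E'
from rig import robot
import cv2,pickle
o=robot.get_obs();print({k:o[k] for k in('time','position','tool_rot','grip_width')})
for n in('top','side'):
    c=robot.camera(n);cv2.imwrite(f'pics/{n}0.png',c['image'][...,::-1]);pickle.dump(c,open(f'{n}0.pkl','wb'))
    print(n,c['xyz'],c['rotation'],c['fx'],c['cx'],c['cy'],c['distortion'])
    for t in('plate','crack_0','egg_cup','pill_box','lidded_jar','bangle_a','glasses_case'):
        print(t,[(round(r['p'],2),r['bbox'],int(r['pixels'].sum())) for r in robot.regions_of(c,t)][:4])
E
```

```text
{'time': 0.0, 'position': array([0.22668376, 0.5817203 , 0.24657936]), 'tool_rot': array([ 0.12999718,  0.69519141, -0.13141799,  0.69465023]), 'grip_width': 0.08700927086234453}
top [0.36545331 0.00283015 0.94955646] [-0.70445857  0.70593347 -0.04541878  0.05773381] 412.58972189360054 271.4031566657091 215.09671639714043 [-0.09462082  0.          0.          0.          0.        ]
plate [(0.75, [256.5, 140.6, 365.0, 241.3], 8073)]
crack_0 [(0.78, [258.8, 138.2, 364.0, 244.9], 8169), (0.54, [147.1, 279.7, 180.9, 309.0], 269)]
egg_cup [(0.83, [281.5, 193.5, 299.0, 210.8], 285), (0.81, [283.1, 263.2, 308.0, 286.5], 526), (0.49, [219.6, 219.0, 239.0, 236.6], 295)]
pill_box [(0.75, [256.5, 137.6, 363.1, 246.2], 8138), (0.46, [324.9, 171.8, 341.5, 192.0], 223)]
lidded_jar [(0.94, [425.8, 219.5, 469.9, 261.6], 1393)]
bangle_a [(0.89, [356.7, 280.4, 388.7, 313.6], 292), (0.68, [150.5, 279.0, 183.0, 308.2], 161)]
glasses_case [(0.69, [66.4, 204.6, 141.0, 250.2], 1919), (0.36, [257.5, 139.2, 363.6, 243.7], 8273)]
side [0.41707365 0.8216166  0.59175948] [-0.02305732  0.88153421 -0.47107176  0.02138207] 403.94447241597663 283.92922463255536 207.59665091102818 [-0.09269524  0.          0.          0.          0.        ]
plate [(0.67, [209.6, 171.7, 298.6, 224.1], 3146)]
crack_0 [(0.73, [212.0, 170.3, 302.1, 223.2], 3118)]
egg_cup [(0.94, [275.1, 226.8, 291.1, 252.1], 389), (0.84, [251.3, 193.6, 272.5, 217.9], 328), (0.83, [317.0, 190.3, 339.0, 220.3], 563), (0.2, [245.2, 188.5, 257.9, 196.7], 105)]
pill_box [(0.58, [242.9, 187.4, 257.1, 196.5], 109)]
lidded_jar [(0.86, [289.6, 120.2, 315.2, 157.9], 757)]
bangle_a [(0.75, [328.6, 175.6, 353.9, 184.7], 217), (0.67, [335.8, 288.1, 370.2, 315.3], 496)]
glasses_case [(0.94, [245.0, 318.1, 299.9, 410.6], 3546), (0.45, [332.5, 286.2, 371.2, 312.1], 507)]
```

```bash
python3 - <<'E'
import cv2
a=cv2.imread('pics/top0.png');cv2.imwrite('pics/topc.png',cv2.resize(a[125:260,240:380],None,fx=4.4,fy=4.4,interpolation=cv2.INTER_CUBIC))
b=cv2.imread('pics/side0.png');cv2.imwrite('pics/sidec.png',cv2.resize(b[155:265,190:350],None,fx=5,fy=5,interpolation=cv2.INTER_CUBIC))
E
```

```text
(no output)
```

View pics/top0.png

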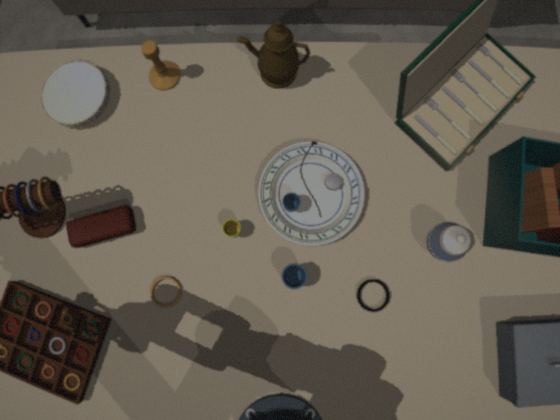

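View pics/side0.png

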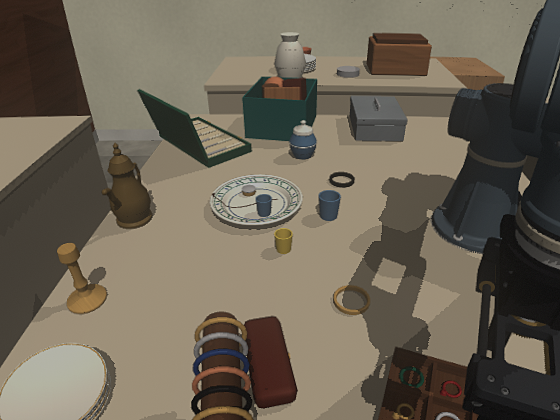

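```bash
sleep 1
```

```text
(no output)
```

View pics/topc.png

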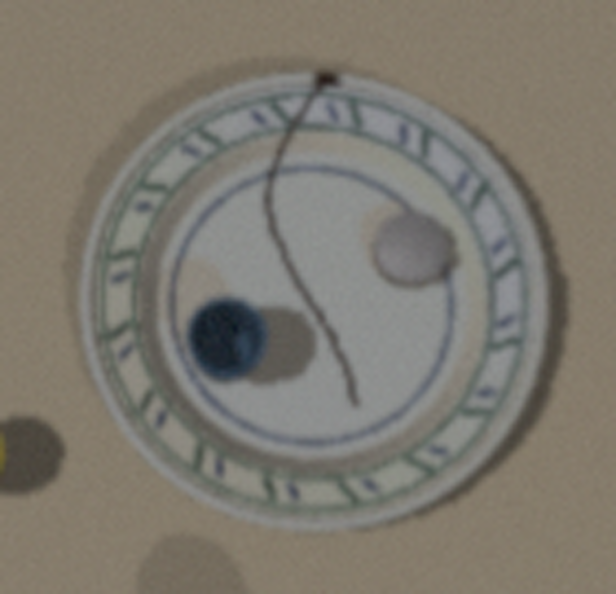

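View pics/sidec.png

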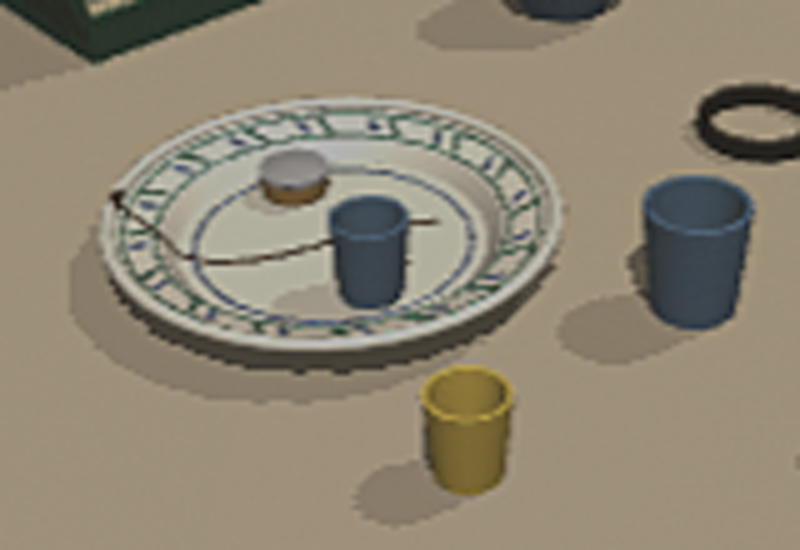

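The top picture shows the plate around (311,193), with the chip at about (314,143) on the side away from the robot. The pill box is at (333,182). There are three egg cups: blue at (290,202) in the well, larger blue at (294,275) on the table, and yellow at (230,228). The one meant is the small blue cup in the plate; the crops confirm it.

Next I fit the plate pose and the obstacles using both views.

```bash
cat > h.py <<'E'
import numpy as np,cv2,pickle
from scipy.spatial.transform import Rotation as R
from scipy.optimize import least_squares
P=np.array([[118,0,28],[92,17,18],[62,26,7],[31,19,7],[4,3,7],[-22,-15,7],[-52,-26,7]])/1e3
def proj(c,X):
    q=np.array(c['rotation']); Rm=(R.from_quat(q).as_matrix() if q.size==4 else q).T
    t=-Rm@np.array(c['xyz']);K=np.array([[c['fx'],0,c['cx']],[0,c['fy'],c['cy']],[0,0,1]])
    return cv2.projectPoints(np.asarray(X,float).reshape(-1,1,3),cv2.Rodrigues(Rm)[0],t,K,np.array(c['distortion'],float))[0][:,0]
def plate(v,X):
    s,co=np.sin(v[2]),np.cos(v[2]);X=np.asarray(X)
    return np.c_[v[0]+co*X[:,0]-s*X[:,1],v[1]+s*X[:,0]+co*X[:,1],X[:,2]]
E
python3 - <<'E'
from h import *
T=pickle.load(open('top0.pkl','rb'));S=pickle.load(open('side0.pkl','rb'))
f=lambda a,s,o:(np.array(a)+.5)/s-.5+np.array(o)
tc=f([[326,79],[355,405]],4.4,(240,125)); sc=f([[117,198],[437,221]],5,(190,155))
# rim outer extents (crop): left,right,top,bottom
te=f([[80,300],[549,300],[312,68],[320,532]],4.4,(240,125))
se=f([[99,222],[565,228],[350,97],[320,350]],5,(190,155))
th=np.linspace(0,2*np.pi,720)
ring=np.c_[.122*np.cos(th),.122*np.sin(th),0*th+.025]
def ext(p):return np.array([p[:,0].min(),p[:,0].max(),p[:,1].min(),p[:,1].max()])
ex=lambda e:np.array([e[0,0],e[1,0],e[2,1],e[3,1]])
def r(v,c,cc,e):
    return np.r_[(proj(c,plate(v,P[[0,6]]))-cc).ravel(),ext(proj(c,plate(v,ring)))-ex(e)]
for nm,fun in(('top',lambda v:r(v,T,tc,te)),('side',lambda v:r(v,S,sc,se)),('both',lambda v:np.r_[r(v,T,tc,te),r(v,S,sc,se)])):
    o=least_squares(fun,[.45,-.05,0]);print(nm,o.x.round(4),o.fun.round(1))
v=o.x;np.save('v.npy',v)
print(plate(v,P).round(4))
# cup & box: circles at top height, click top centre
for nm,ct,cs,z in(('cup',[229,338],[369,217],.053),('box',[412,246],[294,168],.026)):
    t=f([ct],4.4,(240,125));s=f([cs],5,(190,155))
    rr=lambda w,c,q:(proj(c,[[w[0],w[1],z]])-q).ravel()
    for c,q in((T,t),(S,s)):
        w=least_squares(lambda w:rr(w,c,q),[.45,-.05]).x
        d=w-v[:2];cs_,sn=np.cos(v[2]),np.sin(v[2])
        l=np.array([cs_*d[0]+sn*d[1],-sn*d[0]+cs_*d[1]]);print(nm,w.round(4),'plate',l.round(4))
    D=[]
    for a,b in zip(P[:-1,:2],P[1:,:2]):
        k=np.clip((l-a)@(b-a)/((b-a)@(b-a)),0,1);D.append(round(np.linalg.norm(a+k*(b-a)-l),4))
    print(D)
for n,c,o,k in(('top',T,(240,125),4.4),('side',S,(190,155),5)):
    im=cv2.imread(f'pics/{n}c.png')
    for X,col in((plate(v,P),(0,0,255)),(plate(v,ring[::12]),(255,0,255))):
        for p in proj(c,X):cv2.circle(im,tuple(int(a) for a in ((p-o+.5)*k)),3,col,1)
    cv2.imwrite(f'pics/{n}fit.png',im)
E
```

```text
top [ 0.5543 -0.0716 -0.0705] [ 0.1 -0.4  0.1 -0.2 -0.2 -0.1  0.7 -0. ]
side [ 0.5539 -0.0719 -0.0586] [-0.4 -0.2  0.2 -0.2  0.2 -0.1  0.6 -0.1]
both [ 0.5541 -0.0716 -0.0683] [ 0.1 -0.4  0.2 -0.2 -0.2 -0.   0.8  0.  -0.4 -0.4  0.2 -0.   0.1 -0.2
  0.6 -0.1]
[[ 0.6719 -0.0797  0.028 ]
 [ 0.6471 -0.061   0.018 ]
 [ 0.6178 -0.0499  0.007 ]
 [ 0.5864 -0.0548  0.007 ]
 [ 0.5583 -0.0689  0.007 ]
 [ 0.5312 -0.0851  0.007 ]
 [ 0.5005 -0.094   0.007 ]]
cup [ 0.5277 -0.0263] plate [-0.0295  0.0434]
cup [ 0.5286 -0.0244] plate [-0.0287  0.0454]
[np.float64(0.124), np.float64(0.0928), np.float64(0.0653), np.float64(0.0536), np.float64(0.0535), np.float64(0.0608)]
box [ 0.5809 -0.1229] plate [ 0.0302 -0.0493]
box [ 0.5803 -0.1151] plate [ 0.0291 -0.0416]
[np.float64(0.086), np.float64(0.0752), np.float64(0.0606), np.float64(0.0512), np.float64(0.0509), np.float64(0.0576)]
```

```bash
sleep 3
```

```text
(no output)
```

View pics/topfit.png

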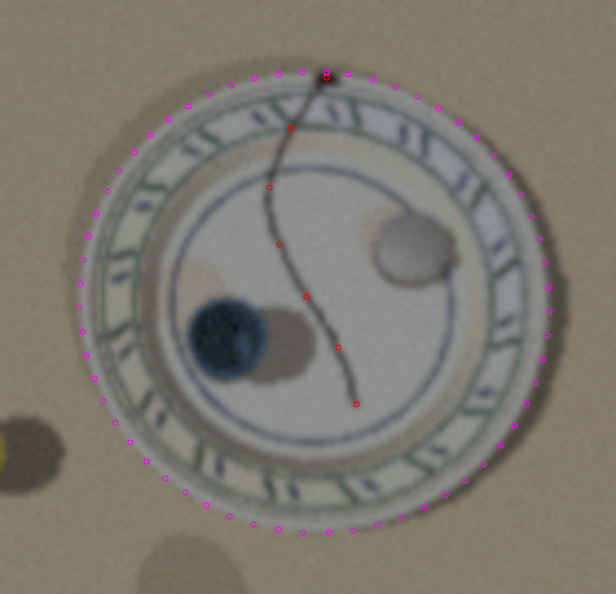

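View pics/sidefit.png

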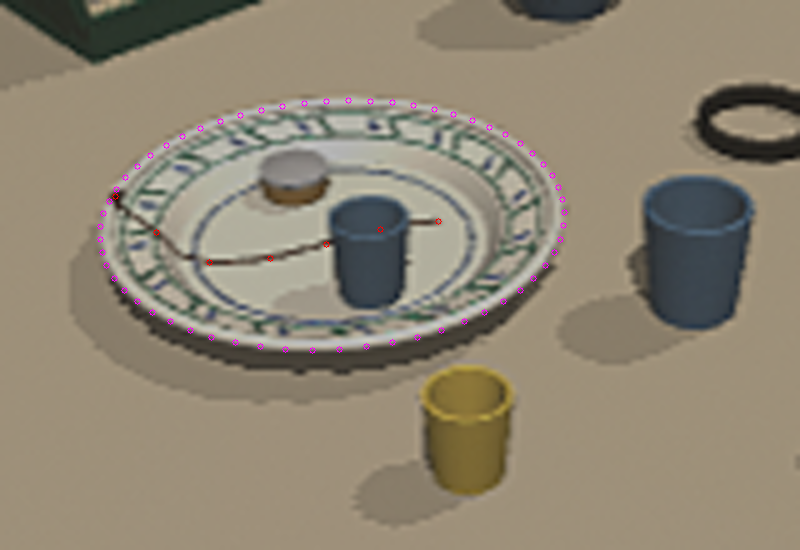

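The fit holds in both views: residuals are below 1 px, and the top-only and side-only poses agree within 0.5 mm. I'm using plate (0.554, -0.072), yaw -0.068. The cup and box stay over 25 mm clear of the crack line. Next I work out the moves in tool axes.

```bash
cat > go.py <<'E'
from h import *
from rig import robot
def tool(X):
    o=robot.get_obs();M=R.from_quat(o['tool_rot']).as_matrix()
    return ((np.atleast_2d(X)-o['position'])@M*1e3).round(1)
def show():
    o=robot.get_obs();M=R.from_quat(o['tool_rot']).as_matrix()
    print(o['time'],o['position'].round(4),o['ft_force'].round(1),o['grip_width']);print(M.round(3))
E
python3 - <<'E'
from go import *
show();print(tool([[.672,-.08,.247]]))
E
```

```text
0.8 [0.227  0.5823 0.2476] [-0.  -0.8 -0.1] 0.08681439488191586
[[ 0.     0.363  0.932]
 [ 0.     0.932 -0.363]
 [-1.     0.    -0.   ]]
[[ 5.000e-01 -4.554e+02  6.552e+02]]
```

{"method": "move_arm", "body": {
  "commands": [
    [1, 0, -20, 29, -3],
    [1, 0, -40, 58, -6],
    [1, 0, -60, 87, -9],
    [1, 0, -80, 116, -12],
    [1, 0, -100, 145, -15],
    [1, 0, -120, 174, -18],
    [1, 0, -140, 203, -18],
    [1, 0, -160, 232, -18]
  ],
  "newtons": 10
}}

```text
time: 1.47
position: [0.3858, 0.3475, 0.2478]
tool_rot: [0.02, 0.707, -0.02, 0.707]
ft_force: [0.4, -0.5, -0.6]
grip_width: 0.0413
```

```bash
python3 -c "
from go import *
show();print(tool([[.672,-.08,.247]]))"
```

```text
1.4667 [0.3858 0.3475 0.2478] [ 0.4 -0.5 -0.6] 0.04125560099630876
[[ 0.001  0.057  0.998]
 [ 0.     0.998 -0.057]
 [-1.     0.     0.001]]
[[   0.8 -410.4  310.2]]
```

{"method": "move_arm", "body": {
  "commands": [
    [1, 0, -27, 20, 0],
    [1, 0, -54, 40, 0],
    [1, 0, -81, 60, 0],
    [1, 0, -108, 80, 0],
    [1, 0, -135, 100, 0],
    [1, 0, -162, 120, 0],
    [1, 0, -189, 140, 0],
    [1, 0, -216, 160, 0]
  ]
}}

```text
time: 2.13
position: [0.5331, 0.1225, 0.2478]
tool_rot: [0.021, 0.707, -0.02, 0.707]
ft_force: [-0.5, 1.0, -0.4]
grip_width: 0.0009
```

{"method": "move_arm", "body": {
  "commands": [
    [1, 0, -27, 20, 0],
    [1, 0, -54, 40, 0],
    [1, 0, -81, 60, 0],
    [1, 0, -108, 80, 0],
    [1, 0, -135, 100, 0],
    [1, 0, -162, 125, 0],
    [1, 0, -194, 150, 0],
    [1, 0, -194, 150, 0]
  ]
}}

```text
time: 2.8
position: [0.6754, -0.0856, 0.2475]
tool_rot: [0.02, 0.704, -0.024, 0.709]
ft_force: [1.3, -0.0, -0.5]
grip_width: 0.0004
```

{"method": "move_arm", "body": {
  "commands": [
    [1, 0, 0, 0, 0],
    [1, 0, 0, 0, 0],
    [1, 0, 0, 0, 0],
    [1, 0, 0, 0, 0]
  ]
}}

```text
time: 3.13
position: [0.6701, -0.0768, 0.2477]
tool_rot: [0.02, 0.707, -0.02, 0.707]
ft_force: [0.7, -0.5, -0.0]
grip_width: 0.0004
```

```bash
python3 -c "
from go import *
show();v=np.load('v.npy');X=plate(v,P);X[:,2]+=.025+.012;print(tool(X))
for n in('top','side'):
    c=robot.camera(n);cv2.imwrite(f'pics/{n}1.png',c['image'][...,::-1])"
```

```text
3.1333 [ 0.6701 -0.0768  0.2477] [ 0.7 -0.5 -0. ] 0.00038778847601186894
[[-0.001  0.056  0.998]
 [ 0.     0.998 -0.056]
 [-1.     0.    -0.001]]
[[ 182.7   -2.9    2.1]
 [ 192.7   14.4  -23.7]
 [ 203.7   23.8  -53.6]
 [ 203.7   17.2  -84.7]
 [ 203.8    1.5 -111.9]
 [ 203.8  -16.2 -138.1]
 [ 203.8  -26.8 -168.2]]
```

```bash
sleep 2
```

```text
(no output)
```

View pics/side1.png

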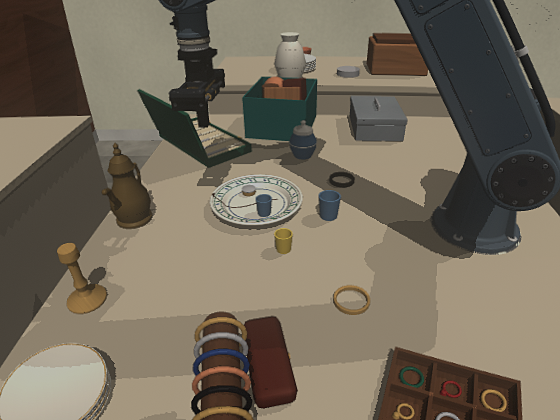

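View pics/top1.png

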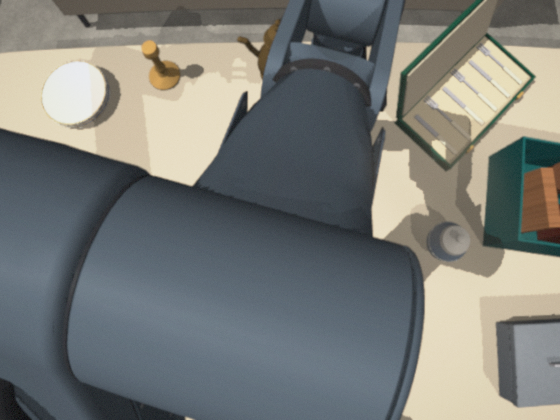

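The side view shows the closed gripper at about (205,120), in front of the open cutlery case lid. I descend part of the way and check it against the chip.

{"method": "move_arm", "body": {
  "commands": [
    [1, 30, -1, 1, 0],
    [1, 60, -3, 2, 0],
    [1, 90, -3, 2, 0],
    [1, 120, -3, 2, 0],
    [1, 140, -3, 2, 0],
    [1, 150, -3, 2, 0],
    [1, 150, -3, 2, 0],
    [1, 150, -3, 2, 0]
  ]
}}

```text
time: 3.9
position: [0.673, -0.081, 0.0979]
tool_rot: [0.02, 0.707, -0.02, 0.707]
ft_force: [0.2, 0.8, 0.3]
grip_width: 0.0004
```

```bash
python3 -c "
from go import *
show();v=np.load('v.npy');X=plate(v,P);X[:,2]+=.025+.012;print(tool(X))
c=robot.camera('side');o=robot.get_obs()
print(proj(c,[o['position']+[0,0,-.025],plate(v,P)[0]]))
cv2.imwrite('pics/side2.png',cv2.resize(c['image'][90:260,150:350,::-1],None,fx=3.5,fy=3.5))"
```

```text
3.9 [ 0.673  -0.081   0.0979] [0.2 0.8 0.3] 0.00040495582085810065
[[ 0.     0.057  0.998]
 [-0.     0.998 -0.057]
 [-1.    -0.     0.   ]]
[[  32.9    1.2   -1.3]
 [  42.9   18.5  -27.1]
 [  53.9   27.9  -57. ]
 [  53.9   21.2  -88. ]
 [  53.9    5.5 -115.2]
 [  53.9  -12.2 -141.4]
 [  53.9  -22.8 -171.5]]
[[210.04950725 178.51107867]
 [212.62241766 193.82814146]]
```

```bash
sleep 2
```

```text
(no output)
```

View pics/side2.png

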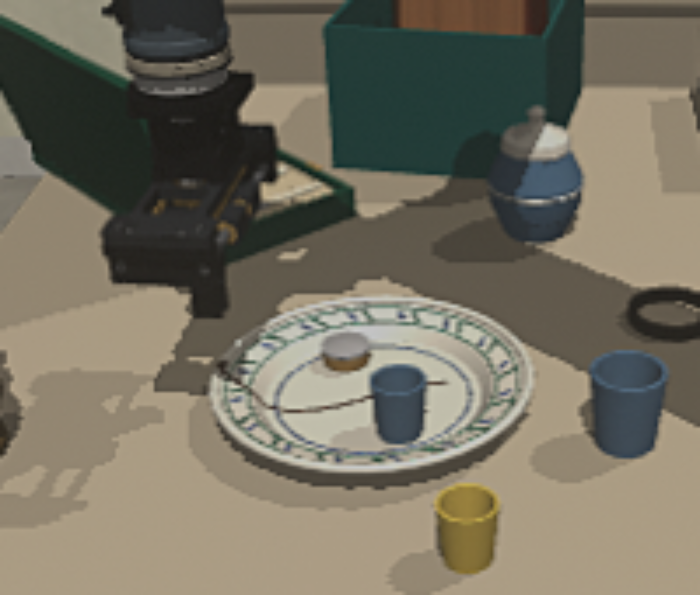

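The fingertip appears at about (210,180), where it was predicted, directly above the chip at (213,194). I lower it onto the chip and then trace slowly.

{"method": "move_arm", "body": {
  "commands": [
    [1, 12, 1, -1, 0],
    [1, 22, 1, -1, 0],
    [1, 28, 1, -1, 0],
    [1, 31, 1, -1, 0],
    [1, 32, 1, -1, 0],
    [1, 32, 1, -1, 0],
    [1, 32, 1, -1, 0],
    [1, 32, 1, -1, 0]
  ]
}}

```text
time: 4.62
position: [0.6721, -0.0804, 0.0659]
tool_rot: [0.02, 0.707, -0.02, 0.707]
ft_force: [-0.6, 0.5, 0.1]
grip_width: 0.0007
```

```bash
python3 -c "
from go import *
show();v=np.load('v.npy');X=plate(v,P);X[:,2]+=.025+.012;print(tool(X))
c=robot.camera('side')
cv2.imwrite('pics/side3.png',cv2.resize(c['image'][130:250,180:320,::-1],None,fx=5,fy=5))"
```

```text
4.6167 [ 0.6721 -0.0804  0.0659] [-0.6  0.5  0.1] 0.0007107093320912628
[[ 0.001  0.058  0.998]
 [-0.     0.998 -0.058]
 [-1.    -0.     0.001]]
[[   0.9    0.7   -0.3]
 [  10.9   18.   -26.1]
 [  21.9   27.3  -56. ]
 [  21.8   20.6  -87.1]
 [  21.8    4.9 -114.3]
 [  21.8  -12.8 -140.5]
 [  21.8  -23.5 -170.6]]
```

```bash
sleep 2
```

```text
(no output)
```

View pics/side3.png

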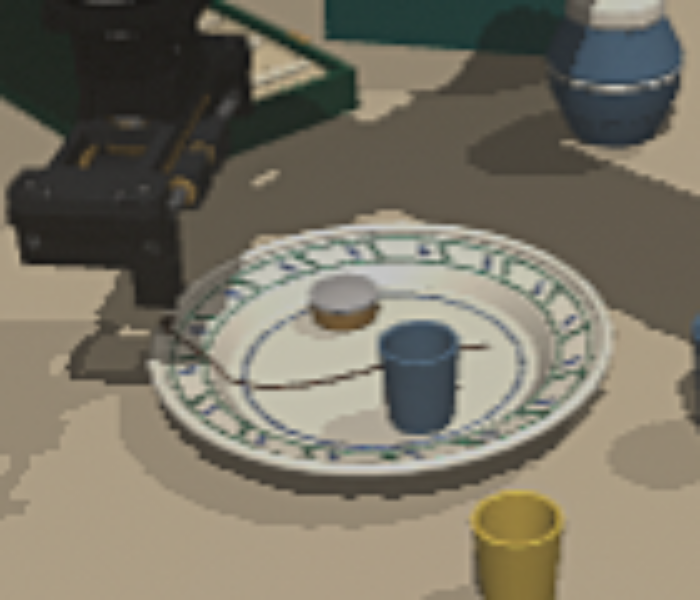

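The tip sits just above the brown chip (crop about (165,312)), with no contact force. I now follow the crack.

{"method": "move_arm", "body": {
  "commands": [
    [1, 1, 4, -5, 0],
    [1, 3, 8, -11, 0],
    [1, 5, 12, -16, 0],
    [1, 8, 15, -21, 0],
    [1, 10, 18, -26, 0],
    [1, 10, 18, -26, 0],
    [1, 10, 18, -26, 0],
    [1, 10, 18, -26, 0]
  ]
}}

```text
time: 5.33
position: [0.6472, -0.0609, 0.0557]
tool_rot: [0.02, 0.707, -0.02, 0.707]
ft_force: [-0.5, -0.3, -0.2]
grip_width: 0.0006
```

{"method": "move_arm", "body": {
  "commands": [
    [1, 2, 2, -6, 0],
    [1, 4, 4, -12, 0],
    [1, 7, 6, -18, 0],
    [1, 9, 8, -24, 0],
    [1, 11, 9, -30, 0],
    [1, 11, 9, -30, 0],
    [1, 11, 9, -30, 0],
    [1, 11, 9, -30, 0]
  ]
}}

```text
time: 6.0
position: [0.6179, -0.0503, 0.0447]
tool_rot: [0.02, 0.706, -0.02, 0.707]
ft_force: [-0.0, 0.7, -0.0]
grip_width: 0.0003
```

```bash
python3 -c "
from go import *
show();v=np.load('v.npy');X=plate(v,P);X[:,2]+=.025+.012;print(tool(X))
c=robot.camera('side')
cv2.imwrite('pics/side4.png',cv2.resize(c['image'][130:250,180:320,::-1],None,fx=5,fy=5))"
```

```text
6.0 [ 0.6179 -0.0503  0.0447] [-0.   0.7 -0. ] 0.0002761404006081238
[[ 0.001  0.058  0.998]
 [-0.     0.998 -0.058]
 [-1.    -0.     0.001]]
[[-2.020e+01 -2.630e+01  5.560e+01]
 [-1.030e+01 -9.000e+00  2.980e+01]
 [ 7.000e-01  3.000e-01 -1.000e-01]
 [ 7.000e-01 -6.300e+00 -3.120e+01]
 [ 7.000e-01 -2.210e+01 -5.840e+01]
 [ 6.000e-01 -3.980e+01 -8.450e+01]
 [ 6.000e-01 -5.050e+01 -1.147e+02]]
```

```bash
sleep 2
```

```text
(no output)
```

View pics/side4.png

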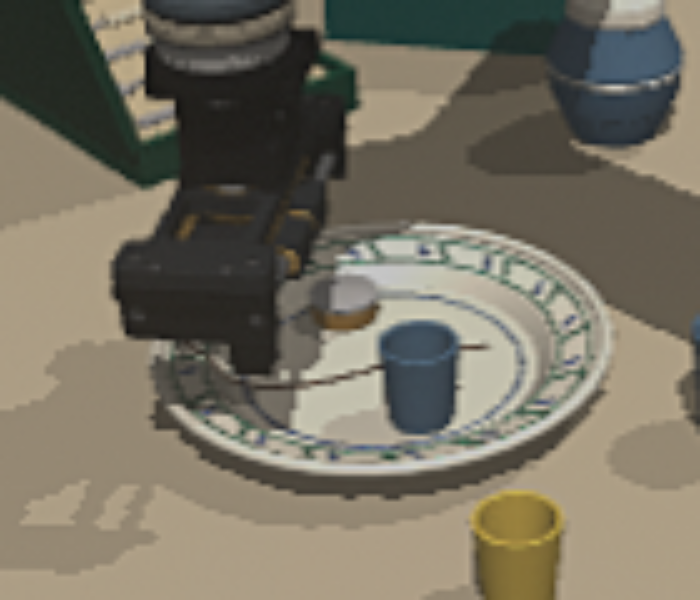

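The tip is just above the crack at point 2, with the box and cup clear and no force. I continue to points 3 through 6.

{"method": "move_arm", "body": {
  "commands": [
    [1, 0, -1, -8, 0],
    [1, 0, -2, -16, 0],
    [1, 0, -4, -24, 0],
    [1, 0, -6, -31, 0],
    [1, 0, -6, -31, 0],
    [1, 0, -6, -31, 0]
  ]
}}

```text
time: 6.55
position: [0.5855, -0.0545, 0.0446]
tool_rot: [0.021, 0.707, -0.021, 0.707]
ft_force: [0.1, 0.5, -0.8]
grip_width: 0.0005
```

{"method": "move_arm", "body": {
  "commands": [
    [1, 0, -4, -7, 0],
    [1, 0, -8, -14, 0],
    [1, 0, -12, -21, 0],
    [1, 0, -16, -27, 0],
    [1, 0, -16, -27, 0],
    [1, 0, -16, -27, 0]
  ]
}}

```text
time: 7.05
position: [0.5578, -0.0691, 0.0446]
tool_rot: [0.021, 0.707, -0.021, 0.707]
ft_force: [0.5, -0.3, 0.3]
grip_width: 0.0001
```

{"method": "move_arm", "body": {
  "commands": [
    [1, 0, -5, -7, 0],
    [1, 0, -9, -13, 0],
    [1, 0, -14, -20, 0],
    [1, 0, -18, -26, 0],
    [1, 0, -18, -26, 0],
    [1, 0, -18, -26, 0]
  ]
}}

```text
time: 7.55
position: [0.5308, -0.0855, 0.0445]
tool_rot: [0.021, 0.707, -0.021, 0.707]
ft_force: [0.7, 0.7, 0.4]
grip_width: 0.0004
```

```bash
python3 -c "
from go import *
show();v=np.load('v.npy');X=plate(v,P);X[:,2]+=.025+.012;print(tool(X))"
```

```text
7.55 [ 0.5308 -0.0855  0.0445] [0.7 0.7 0.4] 0.00038893780361653313
[[-0.     0.059  0.998]
 [ 0.     0.998 -0.059]
 [-1.     0.    -0.   ]]
[[-20.5  14.1 140.5]
 [-10.5  31.3 114.7]
 [  0.5  40.6  84.8]
 [  0.5  33.9  53.7]
 [  0.5  18.2  26.5]
 [  0.5   0.4   0.4]
 [  0.6 -10.3 -29.7]]
```

{"method": "move_arm", "body": {
  "commands": [
    [1, 0, -4, -8, 0],
    [1, 0, -7, -16, 0],
    [1, 0, -9, -23, 0],
    [1, 0, -10, -30, 0],
    [1, 0, -10, -30, 0],
    [1, 0, -10, -30, 0],
    [1, 0, -10, -30, 0]
  ]
}}

```text
time: 8.13
position: [0.5011, -0.0936, 0.0446]
tool_rot: [0.02, 0.707, -0.02, 0.707]
ft_force: [0.6, -1.5, 0.4]
grip_width: 0.0004
```

```bash
python3 -c "
from go import *
show();v=np.load('v.npy');X=plate(v,P);X[:,2]+=.025+.012;print(tool(X))
c=robot.camera('side')
cv2.imwrite('pics/side5.png',cv2.resize(c['image'][130:250,180:320,::-1],None,fx=5,fy=5))"
```

```text
8.1333 [ 0.5011 -0.0936  0.0446] [ 0.6 -1.5  0.4] 0.0004376265316684837
[[ 0.001  0.058  0.998]
 [-0.     0.998 -0.058]
 [-1.    -0.     0.001]]
[[-20.2  23.7 169.7]
 [-10.3  41.  143.9]
 [  0.7  50.3 114. ]
 [  0.7  43.7  82.9]
 [  0.7  27.9  55.7]
 [  0.7  10.2  29.5]
 [  0.6  -0.5  -0.6]]
```

```bash
sleep 2
```

```text
(no output)
```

View pics/side5.png

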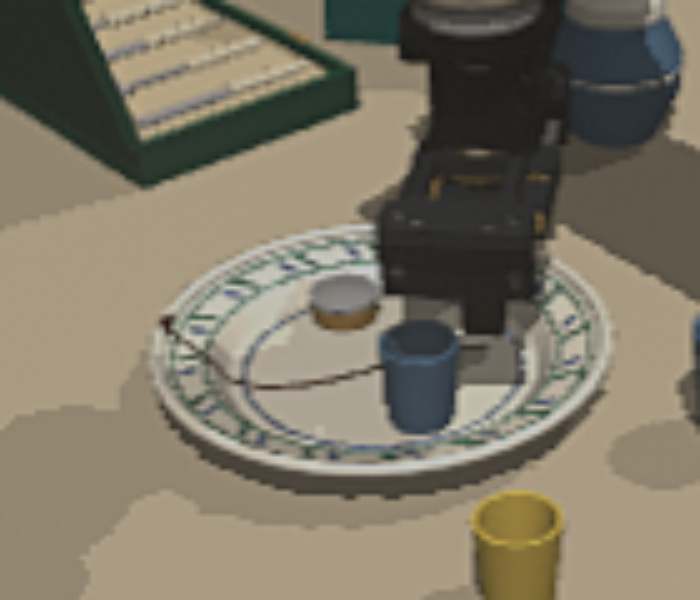

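The tip is right above the crack's end (crop about (485,335)). The plate, cup and box look unmoved. I draw back straight up, then swing the arm aside so the top camera can see.

{"method": "move_arm", "body": {
  "commands": [
    [1, -20, 0, 0, 0],
    [1, -50, 0, 0, 0],
    [1, -85, 0, 0, 0],
    [1, -120, 0, 0, 0],
    [1, -155, 0, 0, 0],
    [1, -190, 0, 0, 0],
    [1, -200, 0, 0, 0],
    [1, -200, 0, 0, 0]
  ]
}}

```text
time: 8.85
position: [0.5031, -0.0941, 0.2483]
tool_rot: [0.019, 0.704, -0.021, 0.71]
ft_force: [-0.6, 0.2, 0.3]
grip_width: 0.0002
```

{"method": "move_arm", "body": {
  "commands": [
    [1, 0, 30, 0, 0],
    [1, 0, 60, 0, 0],
    [1, 0, 90, 0, 0],
    [1, 0, 120, 0, 0],
    [1, 0, 150, 0, 0],
    [1, 0, 180, 0, 0],
    [1, 0, 210, 0, 0],
    [1, 0, 240, 0, 0]
  ]
}}

```text
time: 9.52
position: [0.5136, 0.1477, 0.2427]
tool_rot: [0.02, 0.708, -0.02, 0.706]
ft_force: [1.1, -0.6, 0.3]
grip_width: 0.0005
```

{"method": "move_arm", "body": {
  "commands": [
    [1, 0, 30, -10, 0],
    [1, 0, 60, -20, 0],
    [1, 0, 90, -30, 0],
    [1, 0, 120, -40, 0],
    [1, 0, 150, -50, 0],
    [1, 0, 180, -60, 0],
    [1, 0, 200, -60, 0],
    [1, 0, 200, -60, 0]
  ]
}}

```text
time: 10.18
position: [0.465, 0.3529, 0.2428]
tool_rot: [0.019, 0.707, -0.019, 0.706]
ft_force: [0.8, 1.1, 0.6]
grip_width: 0.0006
```

{"method": "move_arm", "body": {
  "commands": [
    [1, 0, 0, 0, 0],
    [1, 0, 0, 0, 0],
    [1, 0, 0, 0, 0],
    [1, 0, 0, 0, 0],
    [1, 0, 0, 0, 0]
  ]
}}

```text
time: 10.6
position: [0.4665, 0.3482, 0.2445]
tool_rot: [0.021, 0.707, -0.021, 0.707]
ft_force: [0.3, 0.7, 0.2]
grip_width: 0.0005
```

```bash
python3 -c "
from go import *
show()
for n in('top','side'):
    c=robot.camera(n);a=pickle.load(open(n+'0.pkl','rb'))['image']
    cv2.imwrite(f'pics/{n}9.png',c['image'][...,::-1])
    for t in('plate','egg_cup','pill_box','lidded_jar','bangle_a','glasses_case'):
        print(n,t,[(round(r['p'],2),r['bbox']) for r in robot.regions_of(c,t)][:3])
"
```

```text
10.6 [0.4665 0.3482 0.2445] [0.3 0.7 0.2] 0.00048521301844169247
[[-0.     0.059  0.998]
 [-0.     0.998 -0.059]
 [-1.    -0.    -0.   ]]
top plate [(0.79, [257.1, 139.7, 368.2, 243.4])]
top egg_cup [(0.82, [283.8, 265.2, 307.5, 287.1]), (0.81, [221.3, 219.8, 239.1, 237.7]), (0.54, [282.1, 194.1, 301.7, 206.1])]
top pill_box [(0.55, [325.7, 172.2, 342.7, 188.7])]
top lidded_jar [(0.6, [424.8, 221.0, 471.2, 261.2]), (0.58, [256.7, 141.4, 364.7, 244.6])]
top bangle_a [(0.85, [150.6, 278.8, 184.1, 310.1]), (0.82, [358.5, 278.2, 389.4, 314.4])]
top glasses_case [(0.65, [69.2, 205.9, 141.1, 250.3])]
side plate [(0.55, [210.6, 173.9, 302.7, 222.4])]
side egg_cup [(0.57, [319.7, 189.0, 341.0, 221.1]), (0.49, [274.5, 239.4, 291.7, 256.6])]
side pill_box [(0.5, [208.5, 174.3, 303.3, 220.9])]
side lidded_jar [(0.95, [298.3, 119.4, 313.1, 157.4])]
side bangle_a [(0.69, [332.3, 287.0, 372.2, 314.2]), (0.48, [327.2, 172.4, 355.4, 184.9])]
side glasses_case [(0.78, [244.8, 315.4, 297.2, 410.0])]
```

```bash
sleep 2
```

```text
(no output)
```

View pics/top9.png

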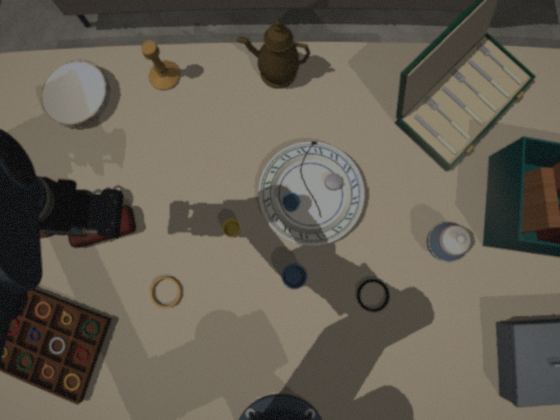

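View pics/side9.png

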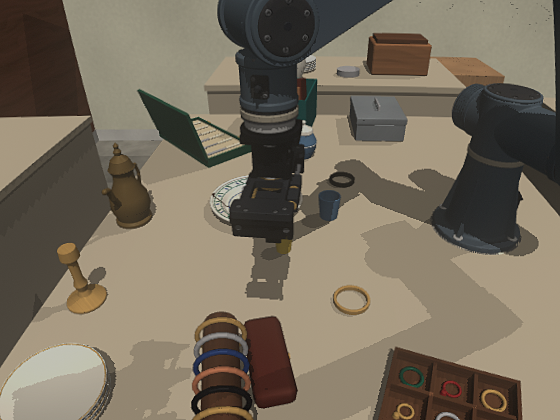

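The top view matches the first one: plate (311,193), cup (290,202), pill box (333,182), jar, bangles and case are all in place. The arm hangs free at z 0.24, so I hand in.

```bash
python3 -c "
from rig import robot
print(robot.hand_in())"
```

```text
the job is handed in; nothing more can be done
None
```

I traced the crack with closed fingertips from the chip through all seven points to its inner end, then drew back and handed in at about 10.6 s. The hand-in reports no verdict.

- **Tracking:** the tool pose read at every point was within about 1 mm sideways of the fitted crack position, with the tips about 12–13 mm above the glaze. The wrist force readings stayed at noise level, under about 2 N.
- **Plate pose:** the fits from the top and side pictures agreed within 0.5 mm.
- **Final check:** the top picture shows the plate, egg cup, pill box, jar and both bangles where they were. The glasses case is partly hidden by the arm in that picture but shows in place in the side view.
- **Disagreements:** the two views put the pill box about 8 mm apart, which I left unresolved because it was over 25 mm clear of the crack line either way. In the last side picture the arm hid the egg cup and pill box, so their final check rests on the top view.

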